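Push two amplifier modules home in their chassis

TASK

The two plug-in modules of the amplifier on the bench are standing part-way out of their bays. Push each one straight back along its guides, past the sprung balls, until it clicks and its front panel is flush with the front edge of the chassis. Do not disturb the other things on the bench, and let go of everything when both are home.

Things in the scene. Friction and masses are not known exactly. Their poses are not given: they have to be found in the camera images.
- chassis: open-topped metal amplifier chassis fixed to the bench, 256 mm wide, 168 deep, side and rear walls 76 tall. Origin: middle of its front edge, on the bench; x points into it (the way modules are pushed home), y to its +y side, z up. Two equal bays, middle lines at y = +62 (left) and -62 mm (right), each 98 wide between low-friction guides 24 tall, on a 4 mm floor
- bay_left (a point): home point of the left (+y) bay: on its middle line, at the front edge (chassis x = 0), 39 mm above the bench; axes as the chassis's. A module is home when its panel point is here. A rear wall stops it 1.5 mm farther in. It meets the balls some 22 mm before home, needs about 9 to 15 N to pass them, then slides easily and the balls snap into notches in its sides over the last 6 mm
- bay_right (a point): the same for the right (-y) bay
- module_a_face (a point): centre of the outer face of plug-in module A's dark front panel, 94 wide, 70 tall (point 35 mm above its underside); axes as the chassis's. Two black knobs, diameter 22, stand 16 mm out, 33 mm left and right of this point, 11 above it; between them 40 mm is bare. Behind: 160 mm tray, 0.45 to 0.95 kg, parts no taller than the panel. Starts 35 to 65 mm out, in either bay
- module_b_face (a point): the same point of module B: same panel, tray and fit as module A, lying in the other bay, 35 to 65 mm out, square in its guides with 1 mm play each side. Its panel has one such knob, 33 mm left (+y) of this point, and two small steel toggle switches 33 mm right, standing out up to 17 mm; between them 40 mm is bare. Behind it a heat sink no taller than the panel
- ball_left_left (a joint): sprung steel ball, radius 8 mm, in the left guide of the left (+y) bay, 125 mm behind the front edge, 15 mm above the bench, standing 4.5 mm out into the bay. Value: how far it is pressed back, m (1 N/mm, 3 N preload): 0 free, about 0.0035 riding on a module's side, near 0 again once clicked into the module's notch
- ball_left_right (a joint): the same for the right ball of the left bay
- ball_right_left (a joint): the same for the left ball of the right (-y) bay
- ball_right_right (a joint): the same for the right ball of the right bay
- capacitor: bystander: loose upright aluminium can, 40 mm diameter, 65 mm tall, beside the chassis on its left; origin at the centre of its underside
- screwdriver: bystander: loose screwdriver with orange handle, 190 mm long, lying beside the chassis on its right; origin under its middle
- speaker: bystander: loose off-white desk loudspeaker, 100 x 95 mm, 165 mm tall, far to the left; origin at the centre of its underside
- solder_stand: bystander: loose grey soldering stand with an iron in its holder, 130 x 100 mm base, about 160 mm tall, far to the right; origin at the centre of its underside
Mind the look-alikes: they are no part of the job. What is shaped like the part that bears module_a_face but red is not meant.

How it is judged:
At the end, for the whole second after the job is handed in: Both modules lie flat and square in their bays with the front panels flush with the chassis's front edge to within 3 mm, and all four sprung balls have clicked back out (pressed in by less than 2.5 mm) into the modules' notches (x of module_a_face in the frame of chassis between -0.003 and 0.003 m and x of module_b_face in the frame of chassis between -0.003 and 0.003 m and z of each of module_a_face, module_b_face in the frame of chassis below 0.042 m and angle between the x axis of each of module_a_face, module_b_face and the x axis of chassis, either way round below 0.05 rad and value of joint each of ball_left_left, ball_left_right, ball_right_left, ball_right_right below 0.0025 m); the robot touches nothing.
It fails at once if a bystander (capacitor can, screwdriver, loudspeaker, soldering stand) is moved by more than 20 mm (distance of any of capacitor, screwdriver, speaker, solder_stand from where it was at the start of the episode above 0.02 m).
It also fails if it takes over 45 s, if anything falls off the work surface, if the arm or the gripper's body presses on something with over 40 N, if the wrist force passes 120 N, or if a joint passes its speed limit or range.

ROBOT

A 6-joint arm with a two-finger parallel gripper is mounted at the origin on the work surface. World frame = base frame: x ahead of the robot, y to its left, z up, the work surface at z = 0. Lengths are in m, angles in rad, forces in N, time in s.
With the tool pointing down it reaches from about 0.225 to 0.725 m from the base axis. Payload 3.1 kg.
Tool frame: the origin (TCP) lies at the very end of the fingers, on their centre line; the grasp point (between the pads) lies 19 mm behind it; x points along the fingers, y is the direction in which the jaws open and shut, and the axes are right-handed (so a half turn about x gives the same grasp; the last joint's range is limited). The gripper opens to 85 mm and grips with 20 to 120 N. Pads are 22 mm wide; open, the fingers measure 114 mm over their backs; the gripper's body (76 mm by 85 mm) begins 54 mm behind the grasp point. The pads swing forward as they close: fully open they stand 13 mm farther back than shut.
Start: joints at [-1.238, 0.048, 0.099, 1.622, 0, 1.443], TCP at [0.233, -0.47, 0.231] pointing down, gripper open.
Joint ranges: [-2.91, 2.91], [-0.99, 1.94], [-1.21, 1.42], [-2.12, 2.29], [-1.49, 1.47], [-3.14, 3.14]. Speed limits (rad/s): [2.79, 2.79, 3.14, 3.14, 3.14, 3.14].

INTERFACE

Orientations are given as a unit quaternion [w, x, y, z].
In Python, from cell import robot gives the robot as it stands. Calls block until the motion is done:
- robot.reach(position, orientation): joint-space move of the TCP to a pose.
- robot.movel(position, ori=None, velocity=0.15): straight line of the TCP; ori=None keeps the orientation; velocity is the mean speed in m/s.
- robot.movej(angles): joint-space move.
- robot.let_go() and robot.grasp(newtons=None): open the fingers fully, or close them until they stop; newtons is the grip in N (None keeps the last).
- robot.dwell(seconds).
- robot.solve_ik(position, orientation): joint angles nearest the present ones, or None.
- robot.read_state(): the state.
- robot.snapshot(name): name is "scene" or "top" or "wrist"; returns a dict with "frame" (480x640x3 uint8, red, green, blue), "fx", "fy", "cx", "cy" (pixels), "R" (3x3) and "t" (3): a world point X has camera coordinates R X + t; the wrist camera has in their place "tool_from_camera" (4x4, takes a point from camera to tool coordinates, whose origin is the TCP and whose axes are the tool frame's). Camera axes: x right, y down, z forward; pixel columns grow to the right and rows downward; lengths in m; the calibration is good to about 2 mm. A picture is of the moment at which its call begins: read the wrist's pose just before it. There is no depth.
A pose or a line that the arm cannot do raises robot.MotionError and nothing moves.
- robot.sign_off(): hands the job in, once; it reports no verdict.
The state is a dict: "time_s": time; "joint_positions": joint angles; "joint_vel": joint speeds; "joint_torque": joint torques, N m; "ee_pos": TCP position; "ee_rot": TCP orientation; "contact_force": force on the tool from outside, world axes, zero at the start; "wrist_torque": the same for the moment, N m; "gripper_width": finger opening in m.
Only numpy, scipy, OpenCV 4.12 (cv2) and the standard library are available. Lean on these libraries where they do the work, as an engineer would, in place of code of your own. Each camera call takes 0.05 s, during which the arm holds its last target. There are 200 camera calls.

## Working session

There is one attempt and no reset: what is moved stays moved. The work goes in short steps, each a Python script; the robot and the scene stay as the last script left them, time stands still between calls to the robot, and variables do not carry over. Pictures are saved under pics/ and viewed, on a budget of 10 in all, crops included, one or two more only if the job needs it, and the job is handed in when it is done.

```bash
mkdir -p pics; ls; python3 - <<'E'
from cell import robot
import cv2,numpy as np
for n in("top","scene"):
    s=robot.snapshot(n); cv2.imwrite(f"pics/{n}0.png",s["frame"][:,:,::-1]); print(n,s["fx"],s["cx"],s["cy"],np.array(s["R"]).round(3).tolist(),s["t"])
    np.savez(f"{n}0.npz",**{k:v for k,v in s.items()})
st=robot.read_state(); print(st)
E
```

```text
pics
top 527.8415695849296 314.74576170034163 244.72258138862762 [[0.1, -0.995, 0.001], [-0.973, -0.098, -0.208], [0.207, 0.02, -0.978]] [-0.04626972  0.61005197  1.20751967]
scene 574.973423353185 323.14225724598884 240.8286734414702 [[0.113, 0.994, 0.013], [0.573, -0.054, -0.818], [-0.812, 0.1, -0.576]] [-0.0485227  -0.28879956  2.06937969]
{'time_s': 0.1, 'joint_positions': array([-1.23778741e+00,  4.87006075e-02,  9.77496958e-02,  1.62202243e+00,
        1.73408690e-06,  1.44300896e+00]), 'joint_vel': array([-0.00018881, -0.00057216,  0.0014267 , -0.00038964,  0.00047971,
        0.00129233]), 'joint_torque': array([ 1.80384515e-03, -3.39851511e+01,  3.20935893e+01,  1.58252270e-02,
       -9.24839674e-05, -1.92953604e-05]), 'ee_pos': array([ 0.23325728, -0.46970899,  0.23021938]), 'ee_rot': array([-0.16071275, -0.68834324, -0.16224416,  0.6884997 ]), 'contact_force': array([0.42233667, 0.90149457, 0.11459251]), 'wrist_torque': array([-0.02379961, -0.04875837, -0.02452856]), 'gripper_width': 0.085140639500379}
```

View pics/top0.png

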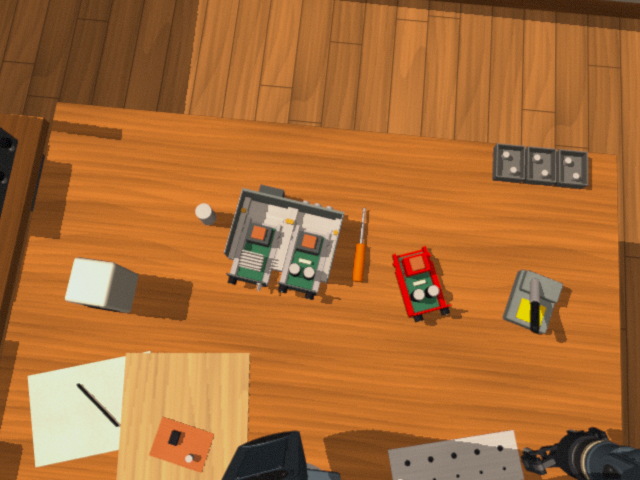

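View pics/scene0.png

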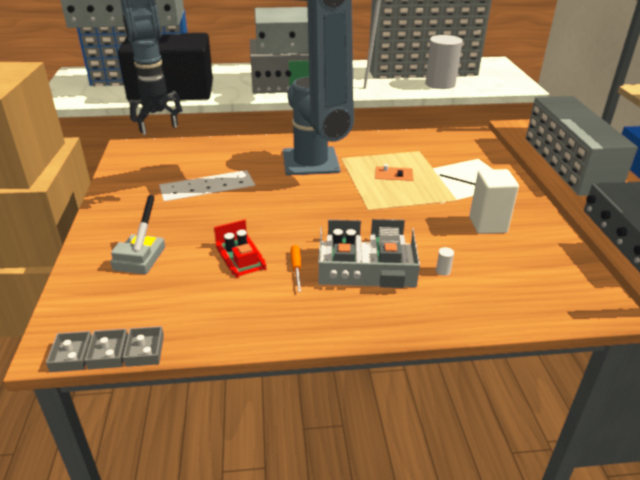

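The top view shows the chassis at about (285,240), with module B (heat sink) in the left bay, module A (two white cans) in the right bay, and a red look-alike at (420,285). I'll enlarge the chassis to pick out its corners.

```bash
python3 - <<'E'
import cv2
i=cv2.imread("pics/top0.png")[175:305,215:375]
i=cv2.resize(i,None,fx=5,fy=4.6,interpolation=cv2.INTER_CUBIC)
i=cv2.resize(cv2.imread("pics/top0.png")[180:300,220:370],None,fx=5,fy=5,interpolation=cv2.INTER_CUBIC)
cv2.imwrite("pics/top_crop.png",i)
E
```

```text
(no output)
```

View pics/top_crop.png

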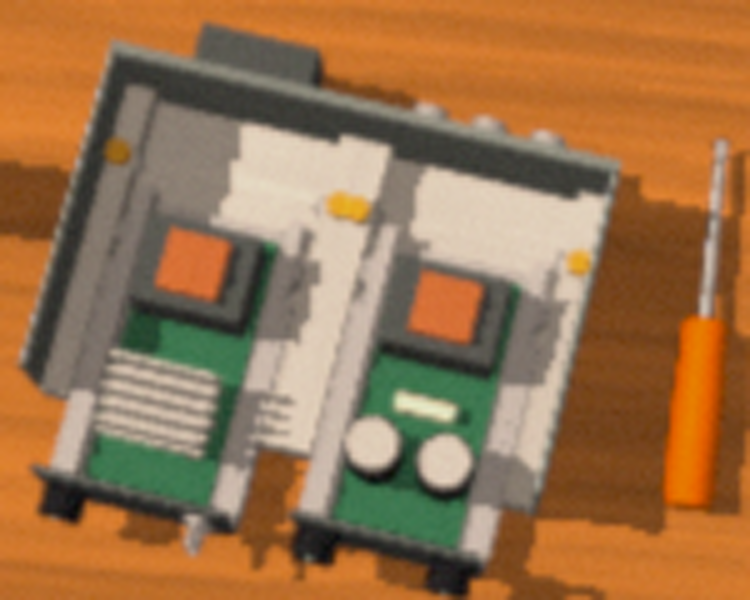

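```bash
cat > h.py <<'E'
import numpy as np
def ray(s,px,z):
    R=np.array(s["R"]);t=np.array(s["t"])
    d=R.T@np.array([(px[0]-s["cx"])/s["fx"],(px[1]-s["cy"])/s["fy"],1]); c=-R.T@t
    return c+d*(z-c[2])/d[2]
E
python3 - <<'E'
import numpy as np
from h import ray
s=np.load("top0.npz")
P={}
for n,p,z in [("RL",(113,45),.076),("RR",(618,163),.076),("FL",(22,362),.076),("FR",(532,508),.076),("BL",(38,470),.074),("BR",(235,527),.074),("AL",(297,517),.074),("AR",(490,567),.074),
 ("ball_ll",(117,152),.028),("ball_mid",(348,206),.028),("ball_rr",(578,263),.028)]:
    P[n]=ray(s,(p[0]/5+220,p[1]/5+180),z); print(n,P[n].round(4))
d=lambda a,b:np.linalg.norm(P[a]-P[b]).round(4)
for a,b in["RL RR","FL FR","RL FL","RR FR","BL BR","AL AR"]and[q.split() for q in["RL RR","FL FR","RL FL","RR FR","BL BR","AL AR"]]:
    v=P[a]-P[b];print(a,b,d(a,b),np.degrees(np.arctan2(v[1],v[0])).round(2))
yv=P["RL"]-P["RR"]; th=np.arctan2(yv[1],yv[0])-np.pi/2
X=np.array([np.cos(th),np.sin(th)]);Y=np.array([-X[1],X[0]])
O=((P["RL"]+P["RR"])/2)[:2]-.168*X
print("th",np.degrees(th),"O",O, "front mid",(P["FL"]+P["FR"])[:2]/2)
for n in P: v=P[n][:2]-O; print(n,(v@X).round(4),(v@Y).round(4))
E
```

```text
RL [0.7298 0.2041 0.076 ]
RR [ 0.6951 -0.0465  0.076 ]
FL [0.569  0.2269 0.076 ]
FR [ 0.5237 -0.0212  0.076 ]
BL [0.5185 0.2127 0.074 ]
BR [0.501  0.1169 0.074 ]
AL [0.5086 0.0884 0.074 ]
AR [ 0.4942 -0.0043  0.074 ]
ball_ll [0.689  0.2032 0.028 ]
ball_mid [0.6728 0.0845 0.028 ]
ball_rr [ 0.6552 -0.0327  0.028 ]
RL RR 0.253 82.12
FL FR 0.2522 79.65
RL FL 0.1624 -8.07
RR FR 0.1733 -8.39
BL BR 0.0974 79.61
AL AR 0.0938 81.19
th -7.876540421741375 O [0.54603014 0.10177914] front mid [0.54630867 0.10280654]
RL 0.168 0.1265
RR 0.168 -0.1265
FL 0.0056 0.127
FR -0.0053 -0.1249
BL -0.0424 0.1061
BR -0.0467 0.0088
AL -0.0352 -0.0184
AR -0.0368 -0.1122
ball_ll 0.1278 0.12
ball_mid 0.128 0.0003
ball_rr 0.1266 -0.1183
```

The measurements agree with the given sizes: width 253 mm (given 256), balls at x = 0.127 and y = ±0.119, chassis yaw about -8.1°. B is about 45 mm out and A about 36 mm out. I'll push low on each panel with closed fingers pitched down, and check IK before moving.

```bash
cat >> h.py <<'E'
from scipy.spatial.transform import Rotation as Ro
TH=np.radians(-8.1); O=np.array([.546,.102])
X=np.array([np.cos(TH),np.sin(TH)]);Y=np.array([-X[1],X[0]])
def W(x,y,z): return np.r_[O+x*X+y*Y,z]           # chassis -> world
def C(p): v=np.asarray(p)[:2]-O; return np.array([v@X,v@Y,p[2]])
def quat(pitch,flip=1):
    p=np.radians(pitch); x=np.r_[X*np.cos(p),-np.sin(p)]; z=np.r_[Y,0]*flip
    q=Ro.from_matrix(np.c_[x,np.cross(z,x),z]).as_quat(); return q[[3,0,1,2]]
E
python3 - <<'E'
from cell import robot
from h import *
for pitch in(40,50,60):
  for f in(1,-1):
    print(pitch,f,[None if (q:=robot.solve_ik(W(x,y,z),quat(pitch,f))) is None else np.round(q,2).tolist() for x,y,z in[(-.1,-.062,.15),(-.1,-.062,.015),(0.005,-.062,.015),(.005,.062,.015),(-.11,.062,.015)]])
E
```

```text
40 1 [None, None, [0.02, -0.6, -1.17, 0.13, -0.13, -1.46], [0.37, -0.31, -0.99, 0.09, -0.39, -1.22], [0.57, -0.65, -1.17, 0.32, -0.53, -1.06]]
40 -1 [None, None, [0.02, -0.6, -1.17, 0.13, -0.13, 1.68], [0.37, -0.31, -0.99, 0.09, -0.39, 1.92], [0.57, -0.65, -1.17, 0.32, -0.53, 2.08]]
50 1 [None, None, [0.0, -0.49, -0.99, 0.38, -0.09, -1.46], [0.32, -0.27, -0.84, 0.36, -0.29, -1.2], [0.49, -0.58, -1.03, 0.53, -0.39, -1.06]]
50 -1 [None, None, [0.0, -0.49, -0.99, 0.38, -0.09, 1.68], [0.32, -0.27, -0.84, 0.36, -0.29, 1.94], [0.49, -0.58, -1.03, 0.53, -0.39, 2.08]]
60 1 [[0.04, -0.79, -0.79, 1.06, -0.09, -1.42], [0.04, -0.73, -1.03, 0.76, -0.09, -1.42], [-0.01, -0.35, -0.81, 0.59, -0.06, -1.46], [0.28, -0.18, -0.67, 0.59, -0.21, -1.2], [0.42, -0.47, -0.88, 0.7, -0.27, -1.08]]
60 -1 [[0.04, -0.79, -0.79, 1.06, -0.09, 1.72], [0.04, -0.73, -1.03, 0.76, -0.09, 1.72], [-0.01, -0.35, -0.81, 0.59, -0.06, 1.68], [0.28, -0.18, -0.67, 0.59, -0.21, 1.94], [0.42, -0.47, -0.88, 0.7, -0.27, 2.07]]
```

```bash
cat >> h.py <<'E'
def push(robot,y,x0,x1,z=.018,step=.003,v=.05,fmax=28):
    s0=robot.read_state(); f0=np.array(s0["contact_force"]); x=x0
    while x<x1-1e-6:
        x=min(x+step,x1); robot.movel(W(x,y,z),velocity=v)
        s=robot.read_state(); F=np.array(s["contact_force"])-f0
        f=np.r_[F[:2]@X,F[:2]@Y,F[2]]
        print(f"{s['time_s']:.2f} cmd {x*1e3:.1f} at {(C(s['ee_pos'])*1e3).round(1)} f {f.round(1)}")
        if -f[0]>fmax: print("STOP"); break
    return x
E
python3 - <<'E'
from cell import robot
from h import *
import cv2
q=quat(60,-1)
robot.grasp(20)
robot.reach(W(-.09,-.062,.13),q); robot.movel(W(-.09,-.062,.018),velocity=.1)
print(robot.read_state()["time_s"])
push(robot,-.062,-.09,-.045)
s=robot.snapshot("top"); cv2.imwrite("pics/t1.png",cv2.resize(s["frame"][180:300,220:370,::-1],None,fx=5,fy=5,interpolation=cv2.INTER_CUBIC))
E
```

```text
4.1917
4.44 cmd -87.0 at [-86.3 -61.9  18.9] f [ 0.1 -0.9 -0.6]
4.69 cmd -84.0 at [-83.8 -62.   18.1] f [ 0.  -1.5 -0.2]
4.94 cmd -81.0 at [-80.9 -62.   18. ] f [ 0.1 -0.  -0.9]
5.19 cmd -78.0 at [-77.8 -62.   18.1] f [-0.4 -0.   0.1]
5.44 cmd -75.0 at [-74.9 -62.   18. ] f [-0.4 -1.  -0.9]
5.69 cmd -72.0 at [-71.8 -62.   18.1] f [-0.2 -0.9 -0.3]
5.94 cmd -69.0 at [-68.8 -62.   18.1] f [-0.4  0.   0. ]
6.19 cmd -66.0 at [-65.8 -62.   18.1] f [-0.1 -1.  -0.5]
6.44 cmd -63.0 at [-62.8 -62.   18.1] f [-0.6 -1.1 -0.6]
6.69 cmd -60.0 at [-59.8 -62.   18.1] f [-0.1 -1.2 -1.1]
6.94 cmd -57.0 at [-56.8 -62.   18.1] f [ 0.  -0.4 -0.7]
7.19 cmd -54.0 at [-53.8 -62.   18.1] f [-0.4 -0.6  0.7]
7.44 cmd -51.0 at [-50.8 -62.   18.1] f [ 0.  -1.5 -1.2]
7.69 cmd -48.0 at [-47.8 -62.   18.1] f [-0.9 -0.5 -0.5]
7.94 cmd -45.0 at [-44.8 -62.   18.1] f [ 0.4 -1.2 -0.5]
```

View pics/t1.png

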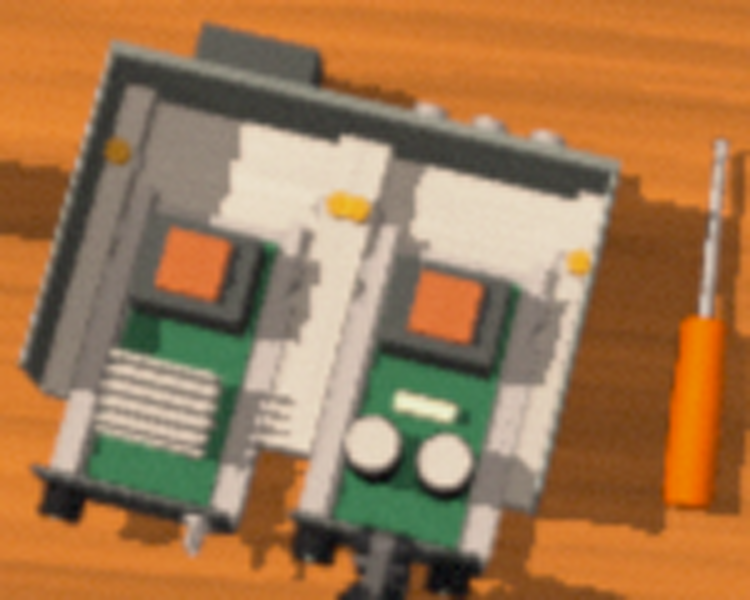

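The fingers at crop (380,560) sit midway between A's knobs at (315,545) and (450,575). Nothing else has moved, so I'll carry on pushing.

```bash
python3 - <<'E'
from cell import robot
from h import *
x=push(robot,-.062,-.045,-.018)
E
```

```text
8.24 cmd -42.0 at [-41.8 -62.   18.1] f [0.2 0.3 0.3]
8.49 cmd -39.0 at [-39.  -62.   17.8] f [-0.4 -0.8  0.2]
8.74 cmd -36.0 at [-35.9 -62.   18. ] f [-1.   0.2  0.2]
8.99 cmd -33.0 at [-32.7 -62.   18.1] f [-0.4  0.1 -0. ]
9.24 cmd -30.0 at [-29.6 -62.   18.2] f [-0.3 -0.3  0.4]
9.49 cmd -27.0 at [-26.6 -62.   18.2] f [ 0.  -0.5  0.6]
9.74 cmd -24.0 at [-23.7 -62.   18.1] f [-0.6 -0.1  0.2]
9.99 cmd -21.0 at [-21.6 -62.   17.7] f [-4.8 -0.5  3.3]
10.24 cmd -18.0 at [-18.9 -62.   17.2] f [-5.  -0.8  2.1]
```

```bash
python3 - <<'E'
from cell import robot
from h import *
x=push(robot,-.062,-.018,-.006,step=.002)
x=push(robot,-.062,x,.006,step=.0015,fmax=18)
E
```

```text
10.49 cmd -16.0 at [-16.4 -62.1  17.4] f [ 3.5  0.3 -3.3]
10.74 cmd -14.0 at [-13.8 -62.   18. ] f [ 5.   1.  -2.4]
10.99 cmd -12.0 at [-11.5 -62.   18.4] f [ 3.8  0.6 -1.8]
11.24 cmd -10.0 at [ -8.9 -62.   18.9] f [ 5.8  0.8 -1.8]
11.49 cmd -8.0 at [ -7.5 -62.   18.4] f [ 5.6  1.1 -2. ]
11.74 cmd -6.0 at [ -5.8 -62.   18.1] f [ 4.9  1.1 -1.2]
11.99 cmd -4.5 at [ -4.4 -62.   18. ] f [ 0.7 -1.1 -0.6]
12.24 cmd -3.0 at [ -2.9 -62.   18.1] f [ 0.2 -0.1 -0.4]
12.49 cmd -1.5 at [ -1.8 -61.8  17.8] f [-2.   0.2  0.3]
12.74 cmd -0.0 at [ -1.  -61.9  17.6] f [-7.2 -0.3  4.9]
12.99 cmd 1.5 at [ -0.4 -61.8  17.3] f [-13.8  -0.6   9.9]
13.24 cmd 3.0 at [ -0.2 -61.8  17.2] f [-25.3  -1.9  19. ]
STOP
```

A met the balls at about -21, slid on freely, then ran into the rear-wall stop. I'll back off and do B.

```bash
python3 - <<'E'
from cell import robot
from h import *
import cv2
robot.movel(W(-.085,-.062,.02),velocity=.12)
robot.movel(W(-.085,-.062,.12),velocity=.2)
robot.movel(W(-.10,.062,.12),velocity=.2)
robot.movel(W(-.10,.062,.018),velocity=.15)
robot.movel(W(-.065,.062,.018),velocity=.08)
x=push(robot,.062,-.065,-.053)
s=robot.snapshot("top"); cv2.imwrite("pics/t2.png",cv2.resize(s["frame"][180:300,220:370,::-1],None,fx=5,fy=5,interpolation=cv2.INTER_CUBIC))
print(robot.read_state()["time_s"])
E
```

```text
17.23 cmd -62.0 at [-62.2  62.   17.9] f [ 0.6 -1.5  0.5]
17.48 cmd -59.0 at [-58.9  62.   18.1] f [1.2 0.1 0.1]
17.73 cmd -56.0 at [-55.8  62.   18.1] f [ 0.7 -0.8  0.1]
17.98 cmd -53.0 at [-52.8  62.   18.1] f [ 0.8  0.1 -0.6]
18.025
```

View pics/t2.png

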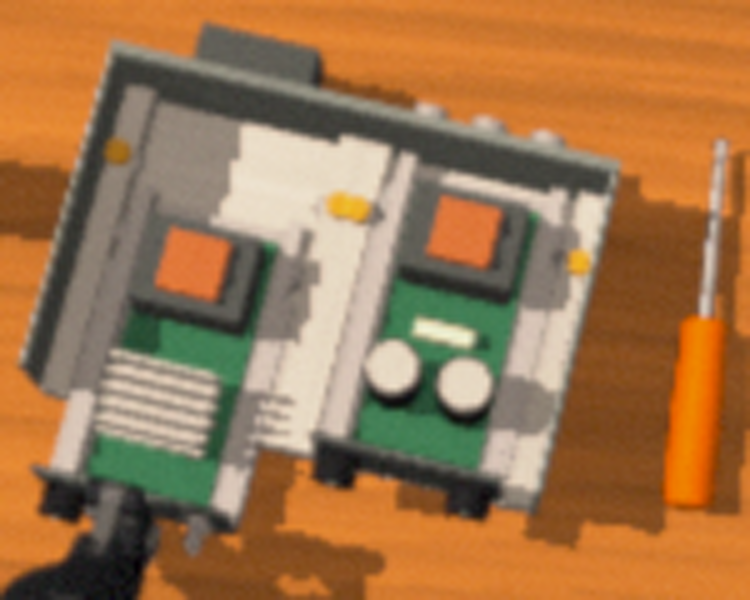

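A has moved in about 37 mm, as it should have. The fingers at (115,510) are inside B's bare gap (knob edge at about 85, toggles at about 190), though nearer the knob, so I'll shift 2 mm to the right and push.

```bash
python3 - <<'E'
from cell import robot
from h import *
robot.movel(W(-.053,.060,.018),velocity=.05)
x=push(robot,.060,-.053,-.006)
x=push(robot,.060,x,.006,step=.0015,fmax=18)
E
```

```text
18.52 cmd -50.0 at [-49.7  60.1  18.2] f [ 0.6  0.6 -0.7]
18.77 cmd -47.0 at [-47.1  60.   17.8] f [-0.8 -0.6 -0.4]
19.02 cmd -44.0 at [-43.9  60.   17.9] f [-1.1 -0.4 -0.1]
19.27 cmd -41.0 at [-40.7  60.   18.1] f [-0.5 -0.7 -0. ]
19.52 cmd -38.0 at [-37.6  60.   18.2] f [-0.8 -0.1 -0.1]
19.77 cmd -35.0 at [-34.6  60.   18.2] f [-0.2 -0.6 -0.7]
20.02 cmd -32.0 at [-31.7  60.   18.1] f [-0.6 -0.8  0.2]
20.27 cmd -29.0 at [-28.7  60.   18.1] f [-0.9 -0.6  0.7]
20.52 cmd -26.0 at [-25.7  60.   18.1] f [-0.4 -0.4  0.2]
20.77 cmd -23.0 at [-23.   59.9  17.8] f [-2.3 -0.4  0.1]
21.02 cmd -20.0 at [-20.8  60.   17.5] f [-5.7 -0.8  2.9]
21.27 cmd -17.0 at [-17.8  59.9  17.3] f [-2.5 -0.6  0.7]
21.52 cmd -14.0 at [-13.2  60.1  18.5] f [-0.9 -0.3  0.3]
21.77 cmd -11.0 at [-10.   60.1  18.8] f [-0.3 -0.7  0.5]
22.02 cmd -8.0 at [-7.4 60.  18.4] f [-0.  -1.   0.1]
22.27 cmd -6.0 at [-5.8 60.  18. ] f [-0.  -0.6 -0.2]
22.52 cmd -4.5 at [-4.4 60.  18. ] f [-0.1  0.8 -0. ]
22.77 cmd -3.0 at [-2.9 60.  18.1] f [-1.3  0.5  0.9]
23.02 cmd -1.5 at [-1.8 60.1 17.8] f [-2.1  0.8  1.3]
23.27 cmd -0.0 at [-1.1 60.1 17.6] f [-7.7 -0.1  6.1]
23.52 cmd 1.5 at [-0.3 60.2 17.5] f [-11.5  -0.5   8.9]
23.77 cmd 3.0 at [-0.1 60.3 17.4] f [-20.9  -2.4  17.1]
STOP
```

B gave the same force pattern. I'll back off and check.

```bash
python3 - <<'E'
from cell import robot
from h import *
import cv2
robot.movel(W(-.085,.060,.02),velocity=.12)
robot.movel(W(-.10,.03,.2),velocity=.2)
robot.reach(W(-.25,-.01,.25),np.array(quat(80,-1)))
s=robot.snapshot("top"); np.savez("top3.npz",**s)
a=cv2.resize(s["frame"][180:300,220:370,::-1],None,fx=5,fy=5,interpolation=cv2.INTER_CUBIC)
cv2.imwrite("pics/t3.png",a); cv2.imwrite("pics/top3.png",s["frame"][:,:,::-1])
w=robot.snapshot("wrist"); cv2.imwrite("pics/w3.png",w["frame"][:,:,::-1])
# bystander change outside chassis
d=np.abs(s["frame"].astype(int)-np.load("top0.npz")["frame"]).sum(2)
for n,(u,v,r) in dict(cap=(205,213,14),screw=(361,245,45),speaker=(100,285,45),stand=(535,300,45)).items():
    print(n,(d[v-r:v+r,max(u-r,0):u+r] if n!="screw" else d[200:290,350:372]).__gt__(60).sum())
st=robot.read_state();print(st["time_s"],st["contact_force"])
E
```

```text
cap 0
screw 0
speaker 0
stand 0
26.5 [ 0.48872587 -0.35894328 -0.18179223]
```

View pics/t3.png

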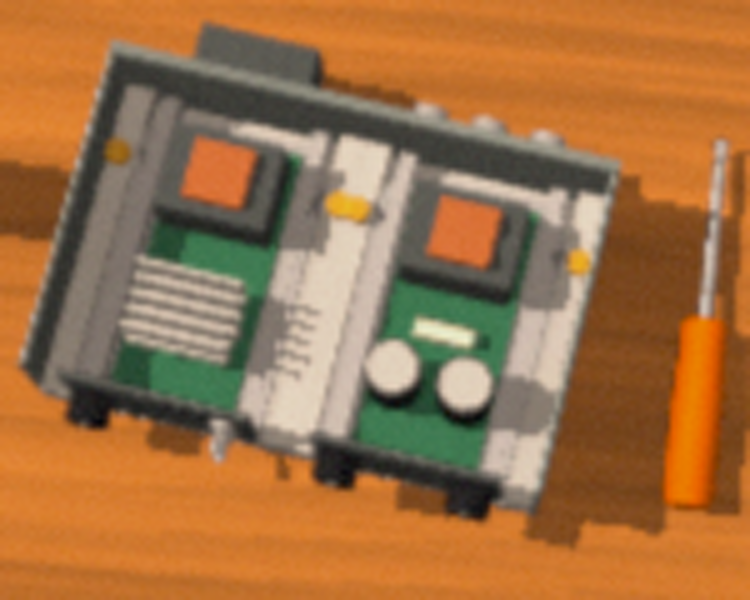

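View pics/w3.png

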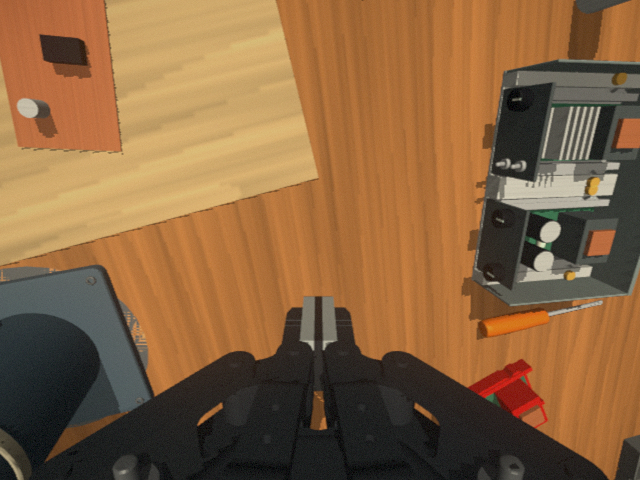

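Both panels look flush in both views: crop B (62,378)–(255,432), A (315,438)–(500,487). One quick numeric check of the edges, then I'll hand in.

```bash
python3 - <<'E'
from cell import robot
from h import *
s=np.load("top3.npz")
for n,p in [("BL",(62,378)),("BR",(255,432)),("AL",(315,438)),("AR",(500,487))]:
    print(n,C(ray(s,(p[0]/5+220,p[1]/5+180),.074)).round(4))
# displacement of orange transformer tops between pictures
import cv2
for f in("top0.npz","top3.npz"):
    t=np.load(f); hsv=cv2.cvtColor(t["frame"],cv2.COLOR_RGB2HSV)
    for u0,u1 in((245,275),(298,325)):
        m=np.zeros((480,640),np.uint8); m[205:258,u0:u1]=cv2.inRange(hsv,(3,120,120),(13,255,255))[205:258,u0:u1]
        M=cv2.moments(m,True); print(f,C(ray(t,(M["m10"]/M["m00"],M["m01"]/M["m00"]),.05)).round(4),M["m00"])
robot.sign_off()
E
```

```text
BL [0.0025 0.1067 0.074 ]
BR [-0.0006  0.0108  0.074 ]
AL [ 0.0034 -0.0175  0.074 ]
AR [ 0.0016 -0.1081  0.074 ]
top0.npz [0.0768 0.0661 0.05  ] 167.0
top0.npz [ 0.0881 -0.0597  0.05  ] 173.0
top3.npz [0.1245 0.0658 0.05  ] 164.0
top3.npz [ 0.1257 -0.0592  0.05  ] 171.0
the job is handed in; nothing more can be done
```

I pushed both modules home with the closed fingers, low on the bare strip of each panel, and handed the job in at about 26.5 s with the arm well clear. The hand-in gave no verdict.

- **Push forces:** both modules met the balls about 21 mm before home, then slid freely. Each stopped firmly at the rear wall at about the same place; peak push was about 25 N for A and 21 N for B.
- **Flush check:** in the last top picture, A's panel edges are at x = +1.6 and +3.4 mm, and B's at -0.6 and +2.5 mm. Those edge readings are good to about 3 mm. The +3.4 mm is outside the 3 mm limit, and beyond the rear wall at +1.5 mm, so I took it as reading error.
- **Travel:** A moved in by 37.6 mm and B by 47.7 mm, against 36 and 45 mm first measured.
- **Ball clicks:** I had no direct reading of the balls. That they clicked is inferred from the forces and the panel positions.
- **Bystanders:** the top picture showed no change around the capacitor, screwdriver, speaker or soldering stand.

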